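# Tip out the flush cassette and load it under the carrier's lip

### The job

Press down the white-dotted end of the green-lidded cassette until its tongue end tips up out of the storage insert and stays up; lift it out by that raised end, lay it flat on the middle of the black mat and let go. Then take it again by its dotted end, put its steel tongue under the lip of the aluminium carrier with the dotted end held up, and turn it down until it lies flat, fully home between the guides, the stop and the lip. Leave the blue cassette in its well and do not disturb the other things.

Things in the scene. Friction and masses are not known exactly. Their poses are not given: they have to be found in the camera images.
- cassette_green: Flat closed instrument cassette: white body 120 x 46 x 30 mm, green lid, steel tongue at its +x end, white dot on the lid at its -x end; about 0.25 kg. Origin: centre of the body's underside; x along its length towards the tongue, z up through the lid. It starts in either well of the insert, lid flush with the deck, underside 36 mm above the table.
- cassette_green_dot (a point): Centre of the white dot on the green lid, 42 mm from the cassette's middle. About 3 N here tips the cassette in its well by up to 0.43 rad, the dotted end going 24 mm down to the pit floor. Top-heavy, it then stays tipped, the tongue end of the body 24 mm proud of the deck with its sides free to grip; tipped by less than about 0.2 rad it falls back.
- cassette_green_tongue (a point): Middle of the lower edge of the green cassette's tongue tip, 76 mm from the body's origin along its x. The tongue is 16 mm long, 34 wide, 6 thick, level with the underside.
- cassette_blue: Flat closed instrument cassette: white body 120 x 46 x 30 mm, blue lid, steel tongue at its +x end, white dot on the lid at its -x end; about 0.25 kg. Origin: centre of the body's underside; x along its length towards the tongue, z up through the lid. It lies in the other well and stays there.
- insert: Fixed storage insert, 184 (x) x 144 (y) x 66 mm high, flat deck. Origin: centre of its underside. Two open wells along x, centred at y = +33 and -33 mm, each 50 mm wide, from x = -76 to +78 mm. Cassettes lie in them with the tongue to +x, centred within 1 mm of x = 0. The well floor is 36 mm up where x > -2.5 mm, else 12 mm up (the pit).
- carrier: Fixed aluminium carrier, base 190 x 120 x 10 mm; the bay's floor is its top, at z = 10 mm. Origin: under the bay's middle, on the table. A seated cassette has its origin at x = 0 (+-2 mm or so), y = 0, z = 10 mm, tongue to +x. Side guides 18 mm high stand at y = +-25.5 mm from x = +10 to +62 mm; the sides are free elsewhere.
- carrier_lip (a point): Middle of the lower edge of the carrier's steel lip, x = +62, z = 21 mm in the carrier's frame. The lip is 62 mm wide and 6 thick, over a slot 11 mm high and 22 mm deep towards +x.
- carrier_stop (a point): Middle of the top inner edge of the carrier's stop, x = -64, z = 24 mm in its frame. The stop is 30 mm wide, 14 mm high over the floor, 6 mm thick: the dotted end must come down inside it.
- mat: Fixed black rubber mat 200 (x) x 130 (y) x 3 mm on the table. Origin: centre of its underside.
- spray: Bystander: bottle, 60 mm across, 170 high, origin under its centre.
- jar: Bystander: jar, 70 mm across, 90 high, origin under its centre.
- bowl: Bystander: steel bowl, 120 mm across, 50 high, origin under its centre.
- smallbin: Bystander: loose light-grey bin, 160 x 70 x 50 mm, origin under its centre.
- scissors: Bystander: dark instrument with gilt rings, 160 mm long, 8 high, lying flat; origin on its lower side near the rings.
There are look-alikes about, which are no part of the job. There is more than one size of the mat; the one meant has the size given above.

How it is judged:
By the outcome, as a careful person would: the job done as asked, in the order asked, and still so for the second after the job is handed in, with the robot touching nothing.
It also fails if it takes over 58 s, if anything falls off the work surface, if the arm or the gripper's body presses on something with over 40 N, if the wrist force passes 120 N, or if a joint passes its speed limit or range.

### The arm

A 6-joint arm with a two-finger parallel gripper is mounted at the origin on the work surface. World frame = base frame: x ahead of the robot, y to its left, z up, the work surface at z = 0. Lengths are in m, angles in rad, forces in N, time in s.
With the tool pointing down it reaches from about 0.25 to 0.775 m from the base axis. Payload 4 kg.
Tool frame: the origin (TCP) lies at the centre of the arm's flange, where the gripper is bolted on; the fingertips stand 199 mm ahead of it and the grasp point (between the pads) lies 180 mm ahead of it (robot.tcp_to_tips is the distance from the TCP to the fingertips, in m); z points along the fingers, y is the line along which they close (so a half turn about z gives the same grasp; the last joint's range is limited). The gripper opens to 94 mm and grips with 3 to 60 N. Pads are 16 mm wide; open, the fingers measure 119 mm over their backs; the gripper's body (75 mm by 177 mm) begins 78 mm behind the grasp point.
Start: joints at [-1.324, 0.087, 1.371, -0, 1.684, -0.103], TCP at [0.188, -0.517, 0.405] pointing down, gripper open.
Joint ranges: [-3.1, 3.1], [-0.76, 2.03], [0.27, 2.55], [-1.08, 4.22], [0.17, 2.65], [-2.57, 2.57]. Speed limits (rad/s): [2.79, 2.79, 3.14, 3.14, 3.14, 3.14].

### API

Orientations are given as [roll, pitch, yaw] about the fixed x, y, z axes, in that order (R = Rz(yaw) Ry(pitch) Rx(roll)).
In Python, from bench import telemetry, snapshot, ticket, robot gives the robot as it stands.
- The arm moves only by the tool apply_moves, never from a script. Its argument "moves" is a list that holds one entry, the list of rows, each a list of 5 numbers: the shift along the tool's x, y, z in units of 50 mm (1.0 is 50 mm), then the turn about the tool's z in units of 10 degrees (1.0 is 10 degrees), then the closure, from 0 (fully open) to 1 (shut). A call has 1 to 10 rows; each row is the pose to reach, as a shift and turn from the pose commanded when the call began, along the tool's axes at that moment; what a row does not reach only later rows make up. A row lasts 1/8 s, in which the tool goes at most 62.5 mm and 10.7 degrees, less where a joint would pass 70% of its speed; a pose out of reach is approached as far as the arm can. A call with a gripper value outside its range is refused whole. The fingers move at their own pace and stop on an object; the grip force is fixed at half the most. Time passes only in rows, so rows that repeat a pose let the fingers close. It gives the time, the measured TCP pose, the force, the opening and the grip force at its end, in the units of the state.
- telemetry.get_obs(): the state, without advancing time (a new reading comes with each control period).
- snapshot(name): name is "scene" or "top"; returns a dict with "image" (420x560x3 uint8, red, green, blue), "fovy" (degrees; the focal length in pixels is half the picture's height over the tangent of half this angle, whatever the lens; pixels are square), "cx", "cy" (the principal point, pixels), "R" (3x3) and "t" (3): a world point X has camera coordinates R X + t. Camera axes: x right, y down, z forward; pixel columns grow to the right and rows downward; lengths in m; the calibration is good to about 2 mm. A picture is of the moment at which its call begins. There is no depth.
- ticket.close_job(): hands the job in; it is judged then, once.
The state is a dict: "time": time; "joint_positions": joint angles; "qvel": joint speeds; "joint_torque": joint torques, N m; "tool_pos": TCP position; "ee_rot": TCP orientation; "wrist_force": force on the tool from outside, world axes, zero at the start; "wrist_torque": the same for the moment, N m; "width": finger opening in m; "finger_force": force on a finger pad.
Only numpy, scipy, OpenCV 4.12 (cv2) and the standard library are available. Lean on these libraries where they do the work, as an engineer would, in place of code of your own. Each camera call takes 0.05 s, during which the arm holds its last target. There are 200 camera calls.

## Working session

There is one attempt and no reset: what is moved stays moved. The work goes in short steps, Python scripts to look and compute and a tool call to move; the robot and the scene stay as the last step left them, time stands still between calls to the robot, and variables do not carry over. Pictures are saved under pics/ and viewed, at most 10 in all, crops included, and the job is handed in when it is done.

Besides the shell and the picture viewer there is one more tool, called after "Call:" as name([rows], argument=value, ...), one row to a line, values as JSON. apply_moves: Moves the arm, as the interface text tells. Its arguments: {"type":"object","properties":{"moves":{"type":"array","items":{"type":"array","items":{"type":"array","items":{"type":"number"}}}}},"required":["moves"]}

```bash
mkdir -p pics; ls; cat > h.py <<'E'
import numpy as np, cv2
from bench import telemetry, snapshot, ticket, robot
def shot(n,name):
    s=snapshot(n); cv2.imwrite(f'pics/{name}.png',s['image'][:,:,::-1]); np.savez(f'pics/{name}.npz',**{k:np.array(v) for k,v in s.items()}); return s
def load(name): return dict(np.load(f'pics/{name}.npz'))
def w(s,u,v,z):
    f=210/np.tan(np.radians(float(s['fovy'])/2)); R=np.array(s['R']); t=np.array(s['t'])
    d=R.T@np.array([(u-s['cx'])/f,(v-s['cy'])/f,1]); c=-R.T@t
    return c+d*(z-c[2])/d[2]
def p(s,X):
    f=210/np.tan(np.radians(float(s['fovy'])/2)); c=np.array(s['R'])@np.array(X)+np.array(s['t'])
    return np.array([s['cx']+f*c[0]/c[2], s['cy']+f*c[1]/c[2]])
E
python3 - <<'E'
from h import *
a=shot('scene','s0');b=shot('top','t0')
for s in(a,b): print(s['fovy'],s['cx'],s['cy'],-np.array(s['R']).T@np.array(s['t']))
print(telemetry.get_obs())
print([x for x in dir(robot) if x[0]!='_'])
E
```

```text
pics
46.802766855223396 272.04377052922587 206.62493315208317 [1.51755168 0.23611821 1.26710416]
52.27406359598101 284.70332980801084 213.5245358077509 [0.32800956 0.00252012 1.25243966]
{'time': 0.1, 'joint_positions': array([-1.32408733e+00,  8.78685767e-02,  1.37204061e+00, -1.65576358e-05,
        1.68361246e+00, -1.03125420e-01]), 'qvel': array([ 0.00025784, -0.00154735, -0.00387816, -0.00147468,  0.00058903,
       -0.00111281]), 'joint_torque': array([ 1.62005261e-03, -3.41253340e+01, -3.03302050e+01,  7.20340200e-02,
        3.04462994e-02, -1.02343802e-04]), 'tool_pos': array([ 0.18846492, -0.51660016,  0.40365941]), 'ee_rot': array([-3.13967222e+00, -1.82206667e-04,  3.49832394e-01]), 'wrist_force': array([ 0.42763986, -0.37399629, -0.50797857]), 'wrist_torque': array([-0.02556891, -0.0151426 , -0.00208191]), 'finger_force': 0.0, 'width': 0.09398236009891049}
['IKError', 'tcp_to_tips']
```

View pics/t0.png

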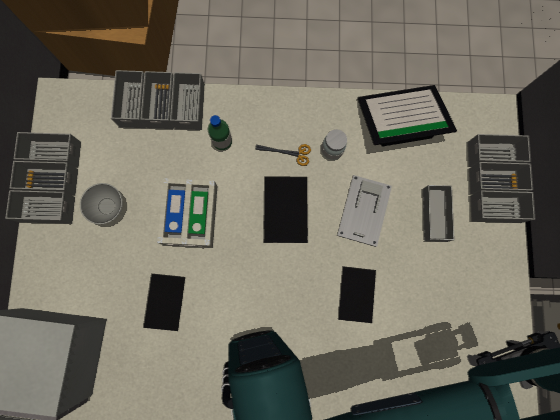

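View pics/s0.png

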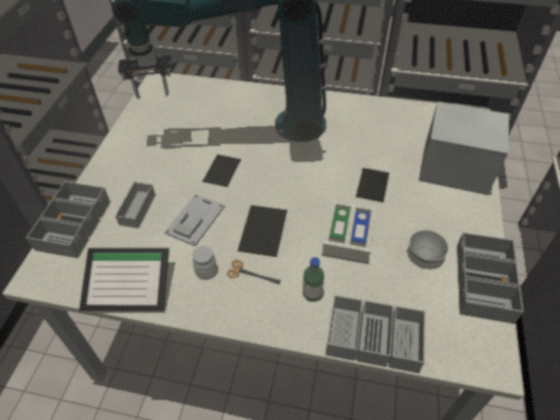

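Top view: the insert is around (188,213). The green cassette is in its right well with its dot near (197,231), and the blue one is on the left. The carrier is around (365,210). There are three mats, at (286,209), (165,302) and (357,294), and the middle one is the largest. I'll confirm with an enlarged crop.

```bash
python3 - <<'E'
from h import *
i=cv2.imread('pics/t0.png')
a=cv2.resize(i[170:258,148:228],None,fx=5,fy=5,interpolation=cv2.INTER_CUBIC)
b=cv2.resize(i[170:258,328:408],None,fx=5,fy=5,interpolation=cv2.INTER_CUBIC)
cv2.imwrite('pics/c0.png',np.hstack([a,b]))
s=load('t0')
g=cv2.cvtColor(i,cv2.COLOR_BGR2GRAY)
n,l,st,c=cv2.connectedComponentsWithStats((g<30).astype(np.uint8))
for k in range(1,n):
    if 500<st[k,4]<5000:
        pts=np.argwhere(l==k)[:,::-1].astype(float)
        W=np.array([w(s,*q,0.003)[:2]*1000 for q in pts]).astype(np.float32)
        print(c[k],cv2.minAreaRect(W))
E
```

```text
[404.74886191 120.33611533] ((864.3904418945312, -396.8416748046875), (168.50267028808594, 279.9499816894531), 11.573277473449707)
[285.48257081 209.2345679 ] ((557.3543090820312, -25.006473541259766), (196.7482147216797, 124.11752319335938), 0.8762006759643555)
[356.7539267  294.58522397] ((313.27130126953125, -237.3715057373047), (94.84872436523438, 148.4768524169922), 85.09046173095703)
[164.13384956 302.11227876] ((279.37677001953125, 312.19512939453125), (95.5074234008789, 149.0037384033203), 85.63922882080078)
[258.89799402 355.36022194] ((107.19638061523438, -7.5669708251953125), (285.5770568847656, 176.70877075195312), 69.22203826904297)
[474.25265675 375.18783209] ((31.679977416992188, -505.9419860839844), (170.62184143066406, 695.6698608398438), 22.083892822265625)
```

View pics/c0.png

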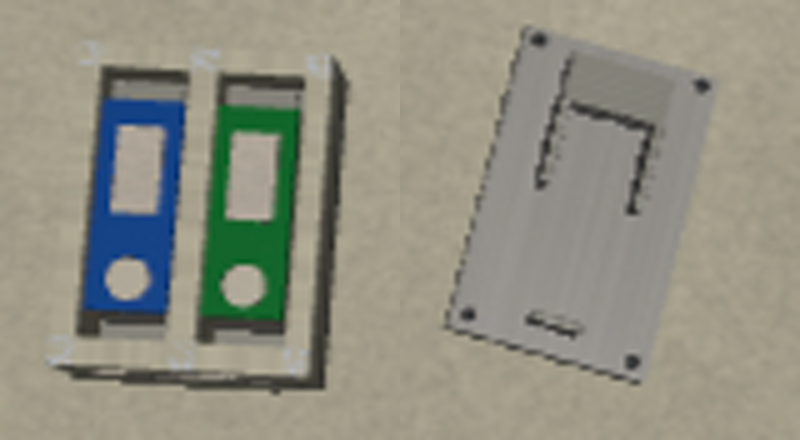

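The crop confirms that the green cassette is in the right well with its dot near full-picture (196.5,227) and its tongue towards the picture top. The carrier's lip edge is near crop (612,116) and its stop near (553,325). The mat at (285.5,209) measures about 197x124 mm, so it is the 200x130 one; the other two are about 149x95.

```bash
cat >> h.py <<'E'
def rect(W): 
    (c,sz,a)=cv2.minAreaRect(np.array(W,np.float32)*1000); return np.round(c,1),np.round(sz,1),round(a,2)
def green(s,z,tag=''):
    h=cv2.cvtColor(np.array(s['image']),cv2.COLOR_RGB2HSV)
    m=cv2.inRange(h,(45,120,40),(75,255,255)); m[:170]=0
    n,l,st,c=cv2.connectedComponentsWithStats(m); k=1+np.argmax(st[1:,4])
    q=np.argwhere(l==k)[:,::-1]; return rect([w(s,*x,z)[:2] for x in q]),c[k],st[k]
E
python3 - <<'E'
from h import *
s=load('t0')
px=lambda x,y,o:(o+(x+.5)/5-.5,170+(y+.5)/5-.5)
print('green',green(s,.066))
print('dot',w(s,*px(243,286,148),.066))
print('lid corners',[np.round(w(s,*px(*q,148),.066)[:2],4) for q in[(218,106),(301,108),(286,320),(200,318)]])
print('blue',[np.round(w(s,*px(*q,148),.066)[:2],4) for q in[(104,98),(185,102),(168,317),(84,312)]])
print('wells',[np.round(w(s,*px(*q,148),.066)[:2],4) for q in[(104,67),(190,72),(218,74),(305,77),(283,342),(197,340),(163,337),(77,334)]])
C=[w(s,*px(*q,328-80),.010)[:2] for q in[(525,25),(718,77),(638,382),(447,325)]]
print('carr',np.round(C,4),np.mean(C,0),rect(C))
print('lip',[np.round(w(s,*px(*q,248),.027)[:2],4) for q in[(572,102),(655,124)]],'stop',[np.round(w(s,*px(*q,248),.024)[:2],4) for q in[(527,313),(581,328)]])
# predicted lens check
E
```

```text
green ((array([530.1, 220.9]), array([ 45.3, 119.8]), 88.65), array([197.76497696, 212.96543779]), array([188, 191,  20,  43, 434], dtype=int32))
dot [0.48803779 0.22276245 0.066     ]
lid corners [array([0.5901, 0.2428]), array([0.5903, 0.1961]), array([0.4696, 0.1979]), array([0.4695, 0.2455])]
blue [array([0.5929, 0.3071]), array([0.5919, 0.2615]), array([0.4696, 0.2631]), array([0.4711, 0.3096])]
wells [array([0.6108, 0.3083]), array([0.6093, 0.2598]), array([0.6086, 0.2439]), array([0.6084, 0.1948]), array([0.4573, 0.1989]), array([0.4572, 0.2463]), array([0.4584, 0.2652]), array([0.4588, 0.3126])]
carr [[ 0.6665 -0.2252]
 [ 0.6379 -0.3414]
 [ 0.4532 -0.2908]
 [ 0.4837 -0.1787]] [ 0.56033279 -0.2590172 ] (array([ 561.2, -258.5]), array([119.6, 191.5]), 74.76)
lip [array([ 0.6159, -0.2497]), array([ 0.6041, -0.2988])] stop [array([ 0.4903, -0.2232]), array([ 0.4823, -0.2547])]
```

```bash
cat >> h.py <<'E'
from scipy.spatial.transform import Rotation as Ro
def go(x,y,z,yaw):   # z = fingertip height; prints move units
    o=telemetry.get_obs(); R=Ro.from_euler('xyz',o['ee_rot'])
    d=R.inv().apply(np.array([x,y,z+robot.tcp_to_tips])-o['tool_pos'])/.05
    t=-np.degrees((yaw-o['ee_rot'][2]+np.pi)%(2*np.pi)-np.pi)/10
    print('move',np.round(d,3),'turn',round(t,3),'rows',np.linalg.norm(d)/1.25, 't',round(o['time'],2),'F',np.round(o['wrist_force'],1),'w',round(o['width'],4),'tip',np.round(o['tool_pos']-[0,0,.199],4),'rpy',np.round(o['ee_rot'],3))
G=np.array([.530,.2205]); GY=-.0236
def loc(C,yaw,x,y=0): return C+np.array([x*np.cos(yaw)-y*np.sin(yaw),x*np.sin(yaw)+y*np.cos(yaw)])
E
python3 - <<'E'
from h import *
go(*loc(G,GY,-46),.11,GY)
s=load('t0'); i=cv2.imread('pics/t0.png')
cv2.imwrite('pics/c1.png',cv2.resize(i[172:248,332:396],None,fx=9,fy=7.8,interpolation=cv2.INTER_CUBIC)[:600,:800])
E
```

```text
move [-845.125 -347.132    2.402] turn 2.14 rows 730.9140187085818 t 0.1 F [ 0.4 -0.4 -0.5] w 0.094 tip [ 0.1885 -0.5166  0.2047] rpy [-3.14 -0.    0.35]
```

View pics/c1.png

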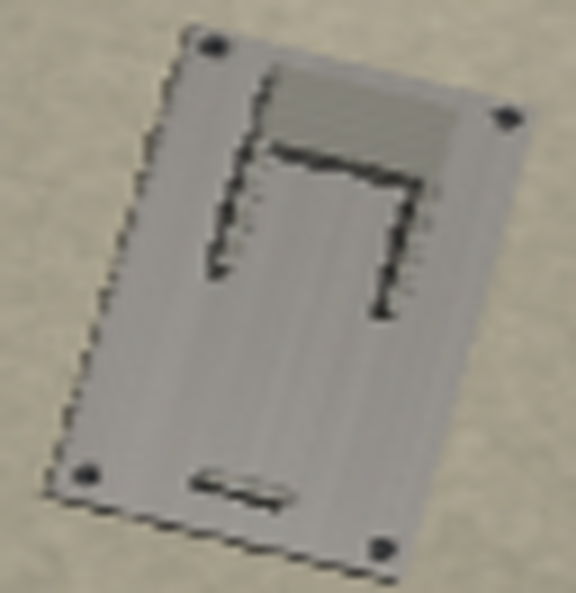

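The picture shows the carrier's lip front edge from (275,148) to (417,183), the right guide down to (382,315), and the stop face from (192,483) to (287,505). I'll fit the carrier pose to these.

```bash
sed -i 's/def loc(C,yaw,x,y=0): return/def loc(C,yaw,x,y=0):\n    x,y=x\/1000,y\/1000; return/' h.py
python3 - <<'E'
from h import *
from scipy.optimize import least_squares
s=load('t0')
ob=[((417,183),62,-25.5,24),((275,148),62,25.5,22),((382,315),10,-25.5,19),((192,483),-70,15,17),((287,505),-70,-15,17),
((217,272),10,'t',19),((535,105),'+',-60,10),((188,27),'+',60,5),((398,580),'-',-60,5),((46,495),'-',60,3)]
def res(q):
    r=[]
    for (u,v),x,y,z in ob:
        U=np.array([332+(u+.5)/9-.5,172+(v+.5)/7.8-.5])
        if x=='+':x=q[4]+95
        if x=='-':x=q[4]-95
        if y=='t':y=25.5+q[3]
        P=loc(q[:2],q[2],x,y); r+=list(p(s,[*P,z/1000])-U)
    return np.array(r)
f=least_squares(res,[.55,-.257,-.26,5,11],loss='soft_l1',x_scale=[.01,.01,.1,1,1])
print(np.round(f.x,4)); print(np.round(f.fun.reshape(-1,2),2))
go(*loc(G,GY,-46),.11,GY)
E
```

```text
[ 0.5503 -0.2577 -0.2546  3.4308 10.35  ]
[[ 0.2  -0.35]
 [-0.84 -0.44]
 [-0.52 -0.32]
 [ 0.46  0.37]
 [-0.17  0.39]
 [-0.03  0.12]
 [ 0.51  0.23]
 [ 0.17 -0.26]
 [ 0.23  0.25]
 [-0.15 -0.05]]
move [ 10.613 -11.84    1.914] turn 2.14 rows 12.811886484274979 t 0.1 F [ 0.4 -0.4 -0.5] w 0.094 tip [ 0.1885 -0.5166  0.2047] rpy [-3.14 -0.    0.35]
```

Call:
apply_moves([
  [[10.6,-11.84,0,2.14,1],[10.6,-11.84,0,2.14,1],[10.6,-11.84,0,2.14,1],[10.6,-11.84,0,2.14,1],[10.6,-11.84,0,2.14,1],[10.6,-11.84,0,2.14,1],[10.6,-11.84,0,2.14,1],[10.6,-11.84,0,2.14,1],[10.6,-11.84,0,2.14,1],[10.6,-11.84,0,2.14,1]],
])

```text
time: 1.35
tool_pos: [0.4206, 0.0658, 0.4045]
ee_rot: [3.141, -0.0, -0.023]
wrist_force: [1.7, -1.1, 1.8]
width: 0.0006
finger_force: 0.0
```

```bash
python3 -c "
from h import *
go(*loc(G,GY,-46),.075,GY)"
```

```text
move [ 1.193 -3.145  2.605] turn 0.002 rows 3.403647716999118 t 1.35 F [ 1.7 -1.1  1.8] w 0.0006 tip [0.4206 0.0658 0.2055] rpy [ 3.141 -0.    -0.023]
```

Call:
apply_moves([
  [[1.19,-3.14,0,0,1],[1.19,-3.14,0,0,1],[1.19,-3.14,0,0,1],[1.19,-3.14,1.5,0,1],[1.19,-3.14,2.4,0,1],[1.19,-3.14,2.4,0,1],[1.19,-3.14,2.4,0,1]],
])

```text
time: 2.22
tool_pos: [0.4845, 0.2193, 0.2868]
ee_rot: [-3.141, -0.003, -0.024]
wrist_force: [0.2, 0.6, 0.8]
width: 0.0005
finger_force: 0.0
```

```bash
python3 -c "
from h import *
go(*loc(G,GY,-46),.052,GY)"
```

```text
move [-0.013 -0.045  0.712] turn -0.002 rows 0.5709570805335001 t 2.23 F [0.2 0.6 0.8] w 0.0005 tip [0.4845 0.2193 0.0878] rpy [-3.141e+00 -3.000e-03 -2.400e-02]
```

Call:
apply_moves([
  [[0,-0.04,0.25,0,1],[0,-0.04,0.4,0,1],[0,-0.04,0.5,0,1],[0,-0.04,0.6,0,1],[0,-0.04,0.67,0,1],[0,-0.04,0.7,0,1]],
])

```text
time: 2.98
tool_pos: [0.4839, 0.2212, 0.2518]
ee_rot: [-3.141, -0.001, -0.024]
wrist_force: [-5.8, -1.8, 12.1]
width: 0.0003
finger_force: 7.0
```

```bash
python3 -c "
from h import *
go(*loc(G,GY,-46),.052,GY)"
```

```text
move [ 0.001 -0.007  0.013] turn -0.0 rows 0.011884654848735018 t 2.98 F [-5.8 -1.8 12.1] w 0.0003 tip [0.4839 0.2212 0.0528] rpy [-3.141e+00 -1.000e-03 -2.400e-02]
```

Call:
apply_moves([
  [[0,0,-0.6,0,1],[0,0,-1.8,0,1],[0,0,-2.4,0,0.4],[-2.5,0,-2.4,0,0.4],[-2.5,0,-2.4,0,0.4]],
])

```text
time: 3.6
tool_pos: [0.3579, 0.2241, 0.37]
ee_rot: [-3.141, -0.001, -0.025]
wrist_force: [-0.4, 0.7, 0.9]
width: 0.0269
finger_force: 0.0
```

```bash
python3 - <<'E'
from h import *
s=shot('top','t1'); a=shot('scene','s1')
i=cv2.imread('pics/t1.png');j=cv2.imread('pics/s1.png')
A=cv2.resize(i[170:258,148:228],None,fx=5,fy=5,interpolation=cv2.INTER_CUBIC)
B=cv2.resize(j[190:278,310:390],None,fx=5,fy=5,interpolation=cv2.INTER_CUBIC)
cv2.imwrite('pics/c2.png',np.hstack([A,B]))
go(*loc(G,GY,44),.12,GY)
E
```

```text
move [ 4.397e+00 -2.000e-03  9.800e-01] turn 0.017 rows 3.604048152476485 t 3.7 F [0.1 0.  0.5] w 0.0351 tip [0.3543 0.2239 0.1698] rpy [ 3.141e+00  3.000e-03 -2.100e-02]
```

View pics/c2.png

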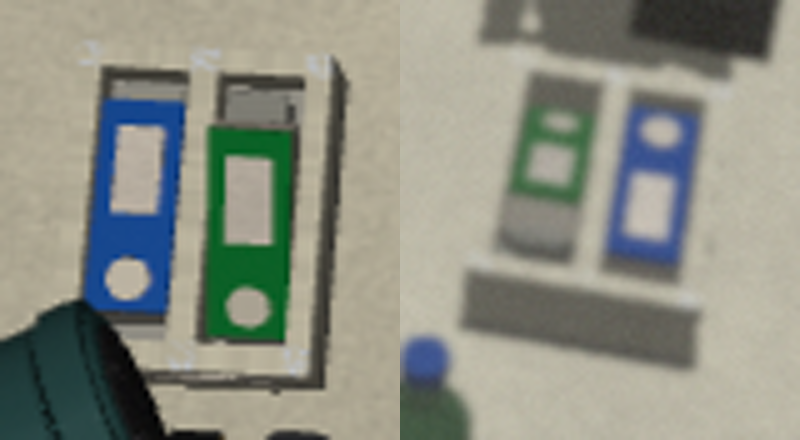

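The crops show the green cassette tipped. Its lid front edge has moved back to crop (253,127) in the top view, and the scene view shows its front face raised. Next I'll check the raised height and approach.

```bash
python3 - <<'E'
from h import *
s=load('t1'); print('obs',148+253.5/5-.5,170+127.5/5-.5,'pred',p(s,[*loc(G,GY,41.8),.0893]), 'pred flat',p(s,[*loc(G,GY,60),.066]))
for th in(.3,.35,.43,.5):
    x=62.5*np.cos(th)-30*np.sin(th)-2.5; z=36+62.5*np.sin(th)+30*np.cos(th); print(th,p(s,[*loc(G,GY,x),z/1000]))
E
```

```text
obs 198.2 195.0 pred [197.65853797 195.65019701] pred flat [199.6301     191.08915676]
0.3 [198.23966029 193.81761314]
0.35 [198.01300276 194.477137  ]
0.43 [197.65718171 195.64691906]
0.5 [197.35452957 196.7814432 ]
```

Call:
apply_moves([
  [[4.4,0,0,0,0.4],[4.4,0,0,0,0.4],[4.4,0,0,0,0.4],[4.4,0,0,0,0.4],[4.4,0,0.98,0,0.4],[4.4,0,0.98,0,0.4]],
])

```text
time: 4.45
tool_pos: [0.5785, 0.2183, 0.3149]
ee_rot: [3.138, 0.01, -0.024]
wrist_force: [-1.0, -0.1, -0.4]
width: 0.0564
finger_force: 0.0
```

```bash
python3 - <<'E'
from h import *
go(*loc(G,GY,44),.069,GY)
E
```

```text
move [-0.082 -0.024  0.935] turn -0.004 rows 0.7509930859810064 t 4.45 F [-1.  -0.1 -0.4] w 0.0564 tip [0.5785 0.2183 0.1159] rpy [ 3.138  0.01  -0.024]
```

Call:
apply_moves([
  [[-0.08,-0.02,0.3,0,0.4],[-0.08,-0.02,0.6,0,0.4],[-0.08,-0.02,0.8,0,0.4],[-0.08,-0.02,0.92,0,0.4],[-0.08,-0.02,0.92,0,0.4],[-0.08,-0.02,0.92,0,0.4]],
])

```text
time: 5.2
tool_pos: [0.575, 0.22, 0.2752]
ee_rot: [-3.141, -0.001, -0.024]
wrist_force: [-1.1, 0.0, -0.0]
width: 0.0564
finger_force: 0.0
```

```bash
python3 - <<'E'
from h import *
go(*loc(G,GY,44),.069,GY)
E
```

```text
move [-0.02   0.012  0.141] turn -0.0 rows 0.11408641840972795 t 5.2 F [-1.1  0.  -0. ] w 0.0564 tip [0.575  0.22   0.0762] rpy [-3.141e+00 -1.000e-03 -2.400e-02]
```

Call:
apply_moves([
  [[-0.02,0.01,0.14,0,0.4],[-0.02,0.01,0.14,0,0.4],[-0.02,0.01,0.14,0,0.7],[-0.02,0.01,0.14,0,0.7],[-0.02,0.01,0.14,0,0.7],[-0.02,0.01,0.14,0,0.7]],
])

```text
time: 5.95
tool_pos: [0.5738, 0.2195, 0.2677]
ee_rot: [3.141, -0.0, -0.024]
wrist_force: [0.1, -0.7, -0.6]
width: 0.0457
finger_force: 30.0
```

Call:
apply_moves([
  [[0,0,-0.3,0,0.7],[0,0,-0.8,0,0.7],[0,0,-1.4,0,0.7],[0,0,-2.0,0,0.7],[0,0,-2.6,0,0.7],[0,0,-2.6,0,0.7],[0,0,-2.6,0,0.7]],
])

```text
time: 6.82
tool_pos: [0.5736, 0.2195, 0.3965]
ee_rot: [3.141, 0.002, -0.024]
wrist_force: [-0.6, 0.9, -2.8]
width: 0.0454
finger_force: 30.0
```

```bash
python3 - <<'E'
from h import *
M=np.array([.557,-.025])
go(*M,.20,0)
a=shot('top','t2');j=shot('scene','s2')
i=cv2.imread('pics/t2.png');j=cv2.imread('pics/s2.png')
A=cv2.resize(i[150:258,138:238],None,fx=4,fy=4,interpolation=cv2.INTER_CUBIC)
B=cv2.resize(j[140:248,300:400],None,fx=4,fy=4,interpolation=cv2.INTER_CUBIC)
cv2.imwrite('pics/c3.png',np.hstack([A,B]))
E
```

```text
move [-0.216  4.897 -0.05 ] turn -0.136 rows 3.921464370059774 t 6.83 F [-0.6  0.9 -2.8] w 0.0454 tip [0.5736 0.2195 0.1975] rpy [ 3.141e+00  2.000e-03 -2.400e-02]
```

View pics/c3.png

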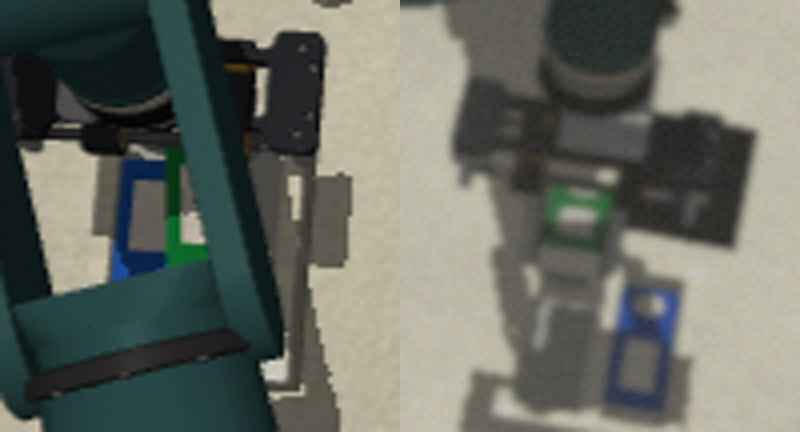

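Top and scene crops show the cassette out of the well, held by its raised end, with the blue one still in place at crop (140,215). I'll carry it over the mat.

```bash
python3 - <<'E'
from h import *
go(.595,-.025,.15,0)
go(.595,-.025,.08,0)
E
```

```text
move [0.548 4.877 0.927] turn -0.136 rows 3.9957429128819135 t 6.92 F [-0.6  0.  -3.5] w 0.0456 tip [0.5736 0.2195 0.1963] rpy [ 3.14   0.004 -0.024]
move [0.553 4.875 2.327] turn -0.136 rows 4.34445082986455 t 6.92 F [-0.6  0.  -3.5] w 0.0456 tip [0.5736 0.2195 0.1963] rpy [ 3.14   0.004 -0.024]
```

Call:
apply_moves([
  [[0.2,1.0,0,-0.14,0.7],[0.4,2.0,0,-0.14,0.7],[0.5,3.0,0,-0.14,0.7],[0.55,4.0,0,-0.14,0.7],[0.55,4.88,0,-0.14,0.7],[0.55,4.88,0.8,-0.14,0.7],[0.55,4.88,1.6,-0.14,0.7],[0.55,4.88,2.0,-0.14,0.7],[0.55,4.88,2.0,-0.14,0.7],[0.55,4.88,2.0,-0.14,0.7]],
])

```text
time: 8.18
tool_pos: [0.5957, -0.025, 0.2981]
ee_rot: [3.141, -0.001, 0.001]
wrist_force: [0.4, 0.1, -2.1]
width: 0.0455
finger_force: 30.0
```

```bash
python3 - <<'E'
from h import *
go(.595,-.025,.08,0)
a=shot('scene','s3');j=cv2.imread('pics/s3.png')
cv2.imwrite('pics/c4.png',cv2.resize(j[130:280,200:330],None,fx=4,fy=4,interpolation=cv2.INTER_CUBIC))
E
```

```text
move [-0.014 -0.001  0.378] turn 0.005 rows 0.3029211281079758 t 8.18 F [ 0.4  0.1 -2.1] w 0.0455 tip [ 0.5957 -0.025   0.0991] rpy [ 3.141e+00 -1.000e-03  1.000e-03]
```

View pics/c4.png

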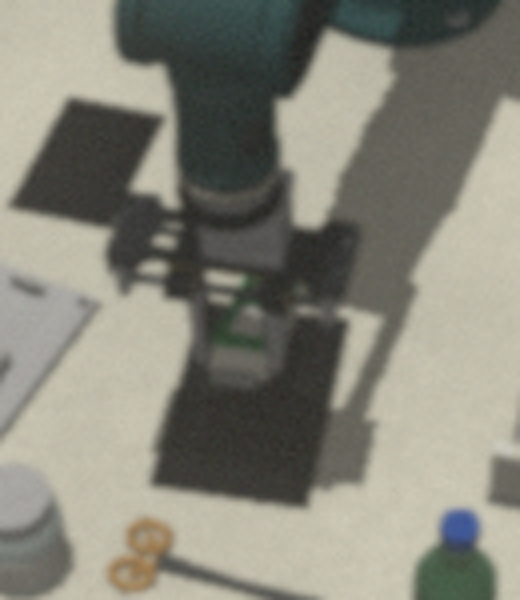

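The scene crop shows the cassette held over the mat with its front face at (240,360). I'll lower and watch the force.

Call:
apply_moves([
  [[0,0,0.3,0,0.7],[0,0,0.5,0,0.7],[0,0,0.64,0,0.7],[0,0,0.64,0,0.7]],
])

```text
time: 8.72
tool_pos: [0.5952, -0.025, 0.2645]
ee_rot: [-3.141, 0.002, 0.001]
wrist_force: [0.0, 0.2, -3.1]
width: 0.0454
finger_force: 30.0
```

Call:
apply_moves([
  [[0,0,0.1,0,0.7],[0,0,0.2,0,0.7],[0,0,0.2,0,0.7]],
])

```text
time: 9.1
tool_pos: [0.596, -0.0251, 0.2568]
ee_rot: [3.141, -0.003, 0.001]
wrist_force: [1.0, 0.1, 1.4]
width: 0.046
finger_force: 30.0
```

Call:
apply_moves([
  [[0.07,0,0.13,0,0.7],[0.14,0,0.26,0,0.7],[0.18,0,0.37,0,0.7],[0.22,0,0.48,0,0.7],[0.22,0,0.48,0,0.7]],
])

```text
time: 9.72
tool_pos: [0.6062, -0.025, 0.2305]
ee_rot: [-3.141, 0.002, 0.001]
wrist_force: [0.9, -0.8, 1.1]
width: 0.0462
finger_force: 30.0
```

Call:
apply_moves([
  [[0.03,0,0.12,0,0.7],[0.06,0,0.22,0,0.7],[0.08,0,0.3,0,0.7],[0.1,0,0.36,0,0.7],[0.1,0,0.36,0,0.7]],
])

```text
time: 10.35
tool_pos: [0.6111, -0.025, 0.2137]
ee_rot: [-3.142, 0.002, 0.001]
wrist_force: [-3.2, 0.3, 3.4]
width: 0.0459
finger_force: 30.0
```

Call:
apply_moves([
  [[0,0,0.05,0,0.7],[0,0,0.08,0,0.7],[0,0,0.08,0,0.7]],
])

```text
time: 10.72
tool_pos: [0.6109, -0.0249, 0.2136]
ee_rot: [3.141, 0.001, 0.001]
wrist_force: [-9.2, -0.4, 17.7]
width: 0.0462
finger_force: 30.0
```

Call:
apply_moves([
  [[0,0,-0.04,0,0.7],[0,0,-0.04,0,0.3],[0,0,-0.04,0,0.3],[0,0,-0.04,0,0.3],[0,0,-0.6,0,0.3],[0,0,-1.6,0,0.3],[-2.0,3.0,-2.0,0,0.3],[-2.0,3.5,-2.0,0,0.3],[-2.0,3.5,-2.0,0,0.3],[-2.0,3.5,-2.0,0,0.3]],
])

```text
time: 11.98
tool_pos: [0.5102, -0.2028, 0.31]
ee_rot: [3.141, -0.0, -0.004]
wrist_force: [-0.4, 0.9, -0.6]
width: 0.0659
finger_force: 0.0
```

```bash
python3 - <<'E'
from h import *
a=shot('top','t4');print(green(a,.033)); b=shot('scene','s4')
j=cv2.imread('pics/t4.png')
cv2.imwrite('pics/c5.png',cv2.resize(j[160:260,230:340],None,fx=5,fy=5,interpolation=cv2.INTER_CUBIC))
print(telemetry.get_obs()['tool_pos'])
E
```

```text
((array([552. , -24.2]), array([117.9,  46.7]), 1.53), array([284.87635575, 209.76138829]), array([277, 189,  17,  41, 461], dtype=int32))
[ 0.51118079 -0.20127498  0.30964549]
```

View pics/c5.png

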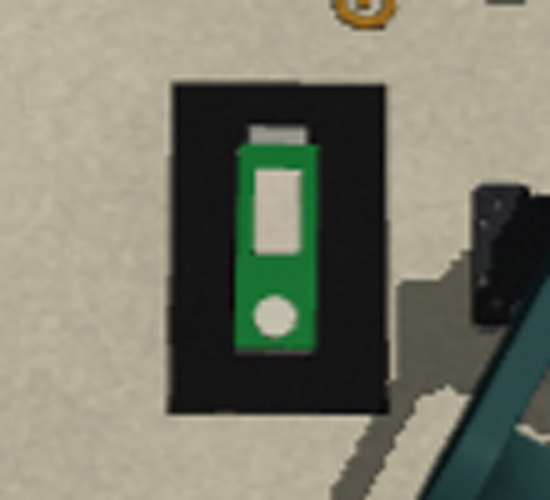

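The crop shows the cassette flat on the mat near its middle, with its lid from (237,147) to (318,350) and its tongue up at (278,135). I'll measure its yaw from the lid corners.

```bash
python3 - <<'E'
from h import *
s=load('t4')
f=lambda x,y,z:w(s,230+(x+.5)/5-.5,160+(y+.5)/5-.5,z)[:2]
c=[f(240,146,.033),f(320,146,.033),f(316,350,.033),f(235,350,.033)]
print(np.round(c,4),np.mean(c,0),[np.arctan2(*(a-b)[::-1]) for a,b in((c[0],c[3]),(c[1],c[2]))])
# pixel-level line fit of lid's left/right edges
h=cv2.cvtColor(s['image'],cv2.COLOR_RGB2HSV);m=cv2.inRange(h,(45,120,40),(75,255,255)).astype(float)
g=s['image'].astype(int); 
L=[];Rr=[]
for v in range(192,226):
    q=np.where(m[v,265:305])[0]+265
    for lst,u,sg in((L,q[0],-1),(Rr,q[-1],1)):
        G=g[v,:,1]-0.; a,b=G[u+sg*2],G[u-sg*2]; n=G[u]; 
        lst.append(f and w(s,u,v,.033)[:2])
for l in(L,Rr):
    l=np.array(l); k=np.polyfit(l[:,0],l[:,1],1); print('edge yaw',k[0],'y at .552',np.polyval(k,.552))
d=f(274,317,.033); print('dot',d, 'tongue tip', f(278,127,.006))
print('t1 mats',[np.round(f(*q,.003),4) for q in[(172,83),(385,85),(389,412),(168,413)]])
E
```

```text
[[ 0.6108 -0.001 ]
 [ 0.6122 -0.0477]
 [ 0.4919 -0.0478]
 [ 0.4906 -0.0013]] [ 0.55137534 -0.02444152] [np.float64(0.002627140804436063), np.float64(0.0010629264958735218)]
edge yaw 0.02677899885289965 y at .552 -0.0007841472469761555
edge yaw 0.02044637053785079 y at .552 -0.04717375595763625
dot [ 0.51042043 -0.02322202] tongue tip [ 0.62935306 -0.02344532]
t1 mats [array([0.6553, 0.0408]), array([ 0.658 , -0.0873]), array([ 0.4604, -0.0927]), array([0.4564, 0.0368])]
```

```bash
python3 - <<'E'
from h import *
C=np.array([.5515,-.0242])
go(*loc(C,.01,-50),.10,.01); go(*loc(C,.01,-50),.015,.01)
E
```

```text
move [-0.201 -3.531  0.21 ] turn -0.069 rows 2.8343720726268185 t 12.07 F [-0.4  0.9  0.5] w 0.0656 tip [ 0.5112 -0.2013  0.1106] rpy [-3.141e+00 -0.000e+00 -2.000e-03]
move [-0.202 -3.531  1.91 ] turn -0.069 rows 3.2152531662829036 t 12.07 F [-0.4  0.9  0.5] w 0.0656 tip [ 0.5112 -0.2013  0.1106] rpy [-3.141e+00 -0.000e+00 -2.000e-03]
```

Call:
apply_moves([
  [[-0.2,-1.5,0,-0.07,0.3],[-0.2,-2.7,0,-0.07,0.3],[-0.2,-3.53,0,-0.07,0.3],[-0.2,-3.53,0,-0.07,0.3],[-0.2,-3.53,0.3,-0.07,0.3],[-0.2,-3.53,0.8,-0.07,0.3],[-0.2,-3.53,1.0,-0.07,0.3],[-0.2,-3.53,1.0,-0.07,0.3]],
])

```text
time: 13.08
tool_pos: [0.5012, -0.0243, 0.2582]
ee_rot: [-3.141, 0.003, 0.012]
wrist_force: [-0.2, -1.4, 0.1]
width: 0.0662
finger_force: 0.0
```

```bash
python3 - <<'E'
from h import *
C=np.array([.5515,-.0242])
go(*loc(C,.01,-50),.015,.01)
E
```

```text
move [0.008 0.008 0.879] turn 0.009 rows 0.7035404785188463 t 13.07 F [-0.2 -1.4  0.1] w 0.0662 tip [ 0.5012 -0.0243  0.0592] rpy [-3.141e+00  3.000e-03  1.200e-02]
```

Descend, close, lift 60 mm.

Call:
apply_moves([
  [[0,0,0.3,0,0.3],[0,0,0.6,0,0.3],[0,0,0.8,0,0.3],[0,0,0.88,0,0.3],[0,0,0.88,0,0.3],[0,0,0.88,0,0.52],[0,0,0.88,0,0.52],[0,0,0.88,0,0.52],[0,0,0.88,0,0.52]],
])

```text
time: 14.2
tool_pos: [0.5016, -0.0239, 0.2162]
ee_rot: [3.141, -0.001, 0.013]
wrist_force: [-0.8, -1.1, 1.6]
width: 0.0455
finger_force: 29.1
```

Call:
apply_moves([
  [[0,0,-0.2,0,0.54],[0,0,-0.5,0,0.54],[0,0,-0.9,0,0.54],[0,0,-1.2,0,0.54],[0,0,-1.2,0,0.54],[0,0,-1.2,0,0.54]],
])

```text
time: 14.95
tool_pos: [0.5012, -0.0236, 0.2751]
ee_rot: [-3.141, 0.001, 0.013]
wrist_force: [-0.3, -0.5, -1.9]
width: 0.0464
finger_force: 29.9
```

```bash
cat >> h.py <<'E'
def tongue_tilt(s,o,xg,zg):
    # predicted scene px of lid front edge middle for tilts (tongue down positive); grip point body coords xg,zg (mm)
    yaw=o['ee_rot'][2]; P=np.array(o['tool_pos']); tz=P[2]-.199
    for th in(-.1,0,.1,.2,.3,.4):
        for nm,xb,zb in(('lid',60,30),('tip',76,0)):
            dx,dz=xb-xg,zb-zg; x=dx*np.cos(th)+dz*np.sin(th); z=-dx*np.sin(th)+dz*np.cos(th)
            print(th,nm,np.round(p(s,[*loc(P[:2],yaw,x),tz+.008+z/1000]),1))
E
python3 - <<'E'
from h import *
s=shot('scene','s5');o=telemetry.get_obs();print(o['tool_pos'],o['wrist_force'],o['width'],o['finger_force'])
tongue_tilt(s,o,-50,20)
j=cv2.imread('pics/s5.png')
cv2.imwrite('pics/c6.png',cv2.resize(j[150:250,210:320],None,fx=5,fy=5,interpolation=cv2.INTER_CUBIC))
E
```

```text
[ 0.50112197 -0.02355803  0.2747711 ] [ 0.08741617  0.06939399 -2.2721064 ] 0.04546727621190344 29.897833317518234
-0.1 lid [259.7 222.1]
-0.1 tip [258.7 232.5]
0 lid [259.7 224.7]
0 tip [259.  234.7]
0.1 lid [259.8 227.1]
0.1 tip [259.3 236.4]
0.2 lid [260.  229.1]
0.2 tip [259.7 237.8]
0.3 lid [260.2 230.8]
0.3 tip [260.2 238.8]
0.4 lid [260.6 232.2]
0.4 tip [260.7 239.4]
```

View pics/c6.png

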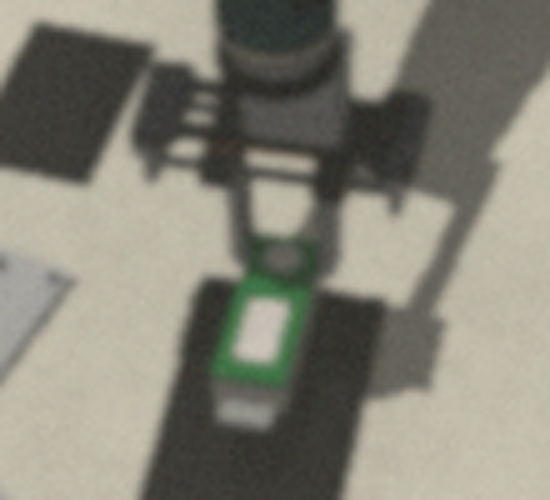

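The crop shows the cassette held level by its dotted end, with the lid front edge at (255,381) and almost no droop. It won't tilt by itself, so I plan to tip it by pressing its dotted end's underside on the carrier's fixed rim block. First I'll regrip a bit further in, at the dot.

Call:
apply_moves([
  [[0,0,0.6,0,0.54],[0,0,1.0,0,0.54],[0,0,1.17,0,0.54],[0,0,1.19,0,0.54],[0,0,1.19,0,0.35],[0,0,1.19,0,0.35],[0.18,0,1.23,0,0.35],[0.18,0,1.23,0,0.35]],
])

```text
time: 16.0
tool_pos: [0.5112, -0.0236, 0.2143]
ee_rot: [3.141, -0.001, 0.013]
wrist_force: [0.0, 0.1, 0.2]
width: 0.0612
finger_force: 0.0
```

```bash
python3 - <<'E'
from h import *
o=telemetry.get_obs();print(o['joint_positions'],o['tool_pos'],o['width'])
s=shot('top','t6')
s0=load('t0');CC=np.array([.5503,-.2577]);CY=-.2546
f=lambda x,y,z:w(s0,332+(x+.5)/9-.5,172+(y+.5)/7.8-.5,z)[:2]
for q in[(275,68),(455,110),(275,140),(417,175),(362,90)]:
    d=f(*q,.027)-CC; print(q,np.round(1000*np.array([d[0]*np.cos(CY)+d[1]*np.sin(CY),-d[0]*np.sin(CY)+d[1]*np.cos(CY)]),1))
C=np.array([.5515,-.0242])
h=s['image']; print(green(s,.033))
E
```

```text
[-1.56919969e-01  1.22263678e-01  1.72324503e+00 -5.43661244e-05
  1.29524640e+00  1.40091997e+00] [ 0.51122345 -0.02359011  0.21430843] 0.0611561483993982
(275, 68) [90.2 31.1]
(455, 110) [ 91.  -29.9]
(275, 140) [63.  24.3]
(417, 175) [ 63.  -23.9]
(362, 90) [89.9  1.5]
((array([494.4, -21. ]), array([ 2.9, 43.1]), 1.56), array([283.96666667, 228.46666667]), array([276, 228,  16,   2,  30], dtype=int32))
```

Call:
apply_moves([
  [[0,0,0,0,0.54],[0,0,0,0,0.54],[0,0,0,0,0.54],[0,0,-0.4,0,0.54],[0,0,-1.0,0,0.54],[0,0,-1.6,0,0.54],[0,0,-1.6,0,0.54],[0,0,-1.6,0,0.54]],
])

```text
time: 17.05
tool_pos: [0.5099, -0.0234, 0.2924]
ee_rot: [-3.141, 0.003, 0.013]
wrist_force: [0.4, -0.7, -3.1]
width: 0.0455
finger_force: 29.9
```

```bash
cat >> h.py <<'E'
CC=np.array([.5503,-.2577]);CY=-.2546
E
python3 - <<'E'
from h import *
s=load('t0');print('jar',w(s,336,141,.09))
go(*loc(CC,CY,76,48),.095,CY+np.pi/2)
E
```

```text
jar [ 0.7419703  -0.16336309  0.09      ]
move [ 2.467  4.171 -0.044] turn -7.467 rows 3.877052949570641 t 17.05 F [ 0.4 -0.7 -3.1] w 0.0455 tip [ 0.5099 -0.0234  0.0934] rpy [-3.141e+00  3.000e-03  1.300e-02]
```

Call:
apply_moves([
  [[0.2,0.4,0,-1,0.54],[0.5,0.9,0,-2,0.54],[0.9,1.5,0,-3,0.54],[1.3,2.2,0,-4,0.54],[1.7,2.9,0,-5,0.54],[2.1,3.5,0,-6,0.54],[2.4,4.0,0,-7,0.54],[2.47,4.17,0,-7.47,0.54],[2.47,4.17,0.6,-7.47,0.54],[2.47,4.17,0.6,-7.47,0.54]],
])

```text
time: 18.3
tool_pos: [0.6353, -0.23, 0.2578]
ee_rot: [-3.13, -0.002, 1.316]
wrist_force: [-0.5, 0.5, -2.9]
width: 0.0458
finger_force: 29.9
```

```bash
python3 - <<'E'
from h import *
go(*loc(CC,CY,76,48),.046,CY+np.pi/2)
E
```

```text
move [-0.004  0.018  0.252] turn 0.001 rows 0.20243664965545766 t 18.3 F [-0.5  0.5 -2.9] w 0.0458 tip [ 0.6353 -0.23    0.0588] rpy [-3.130e+00 -2.000e-03  1.316e+00]
```

Call:
apply_moves([
  [[0,0,0.15,0,0.54],[0,0,0.3,0,0.54],[0,0,0.3,0,0.54]],
])

```text
time: 18.68
tool_pos: [0.6365, -0.2301, 0.2487]
ee_rot: [-3.141, -0.0, 1.317]
wrist_force: [-0.2, 0.3, -2.0]
width: 0.0457
finger_force: 29.9
```

Call:
apply_moves([
  [[0,0,0.06,0,0.54],[0,0,0.12,0,0.54],[0,0,0.12,0,0.54]],
])

```text
time: 19.05
tool_pos: [0.6366, -0.2303, 0.243]
ee_rot: [-3.141, -0.0, 1.317]
wrist_force: [-0.5, 0.6, -1.6]
width: 0.0458
finger_force: 29.9
```

Call:
apply_moves([
  [[0,0,0.05,0,0.54],[0,0,0.1,0,0.54],[0,0,0.1,0,0.54]],
])

```text
time: 19.42
tool_pos: [0.6366, -0.2304, 0.2377]
ee_rot: [-3.141, -0.0, 1.317]
wrist_force: [0.4, 0.2, -2.8]
width: 0.0458
finger_force: 29.9
```

Call:
apply_moves([
  [[0,0,0.03,0,0.54],[0,0,0.06,0,0.54],[0,0,0.06,0,0.54]],
])

```text
time: 19.8
tool_pos: [0.6366, -0.2304, 0.235]
ee_rot: [-3.141, -0.0, 1.317]
wrist_force: [-0.1, 0.9, -2.9]
width: 0.0459
finger_force: 29.9
```

```bash
cat >> h.py <<'E'
def fit(o,xg,zg,views,yaw=None):
    yaw=o['ee_rot'][2] if yaw is None else yaw; P=o['tool_pos']; out=[]
    for s in views:
        h=cv2.cvtColor(np.array(s['image']),cv2.COLOR_RGB2HSV); m=cv2.inRange(h,(45,110,30),(80,255,255)); 
        u0,v0=p(s,[*loc(P[:2],yaw,40),P[2]-.18]); B=np.zeros_like(m); cv2.circle(B,(int(u0),int(v0)),40,255,-1); m&=B
        n,l,st,c=cv2.connectedComponentsWithStats(m); k=1+np.argmax(st[1:,4]); out.append((s,(l==k).astype(np.uint8)))
    for th in np.arange(-.1,.5,.05):
        r=[]
        for s,m in out:
            q=[]
            for xb,yb in((-60,23),(60,23),(60,-23),(-60,-23)):
                dx,dz=xb-xg,30-zg; x=dx*np.cos(th)+dz*np.sin(th); z=-dx*np.sin(th)+dz*np.cos(th)
                q.append(p(s,[*loc(P[:2],yaw,x,yb),P[2]-.199+z/1000]))
            M=np.zeros_like(m); cv2.fillPoly(M,[np.round(np.array(q)).astype(np.int32)],1)
            r+=[int((m&(1-M)).sum()),int((M&(1-m)).sum())]
        print(round(th,2),r, np.round(q[1],1),np.round(q[2],1))
    for s,m in out:
        q=np.argwhere(m)[:,::-1]; print('mask bbox',q.min(0),q.max(0))
E
python3 - <<'E'
from h import *
o=telemetry.get_obs(); fit(o,-40,12.3,[shot('scene','s7'),shot('top','t7')])
E
```

```text
-0.1 [9, 457, 20, 530] [323.  178.1] [327.1 163.2]
-0.05 [1, 457, 7, 527] [322.3 178.4] [326.5 163.6]
0.0 [0, 484, 9, 549] [321.8 178.8] [325.9 164. ]
0.05 [0, 492, 3, 559] [321.4 179.1] [325.5 164.4]
0.1 [0, 486, 13, 535] [321.  179.5] [325.1 164.9]
0.15 [0, 501, 13, 549] [320.7 179.9] [324.8 165.3]
0.2 [0, 500, 30, 521] [320.5 180.3] [324.6 165.8]
0.25 [0, 512, 29, 561] [320.4 180.8] [324.5 166.3]
0.3 [2, 520, 43, 549] [320.4 181.2] [324.4 166.8]
0.35 [4, 533, 43, 567] [320.5 181.7] [324.5 167.3]
0.4 [7, 490, 61, 531] [320.6 182.2] [324.6 167.9]
0.45 [7, 502, 62, 550] [320.9 182.7] [324.8 168.5]
mask bbox [216 236] [223 244]
mask bbox [322 164] [344 182]
```

No contact at the expected height. My overlap with the rim was only about 3 mm, so the dotted end is probably beside it. I'll raise, shift 6 mm inward and press again.

Call:
apply_moves([
  [[0,0,-0.2,0,0.54],[0,0,-0.26,0,0.54],[-0.12,0,-0.26,0,0.54],[-0.12,0,-0.26,0,0.54],[-0.12,0,-0.16,0,0.54],[-0.12,0,-0.08,0,0.54],[-0.12,0,-0.08,0,0.54]],
])

```text
time: 20.78
tool_pos: [0.6351, -0.2361, 0.2389]
ee_rot: [-3.141, 0.0, 1.317]
wrist_force: [1.7, 1.1, -2.6]
width: 0.0459
finger_force: 30.0
```

Call:
apply_moves([
  [[-0.0,0,0.04,0,0.54],[0,0,0.08,0,0.54],[0,0,0.08,0,0.54]],
])

```text
time: 21.15
tool_pos: [0.6351, -0.2358, 0.2383]
ee_rot: [3.141, 0.0, 1.317]
wrist_force: [-2.8, 3.4, 10.4]
width: 0.0457
finger_force: 30.0
```

Contact at the predicted height. I'll keep pressing.

Call:
apply_moves([
  [[0,0,0.04,0,0.54],[0,0,0.06,0,0.54],[0,0,0.06,0,0.54]],
])

```text
time: 21.52
tool_pos: [0.6354, -0.235, 0.2355]
ee_rot: [3.14, -0.002, 1.317]
wrist_force: [-3.2, 5.4, 10.6]
width: 0.0456
finger_force: 30.0
```

Call:
apply_moves([
  [[0,0,0.03,0,0.54],[0,0,0.05,0,0.54],[0,0,0.05,0,0.54]],
])

```text
time: 21.9
tool_pos: [0.6356, -0.2347, 0.2334]
ee_rot: [3.14, -0.003, 1.317]
wrist_force: [-2.8, 5.4, 10.2]
width: 0.0459
finger_force: 30.0
```

Call:
apply_moves([
  [[0,0,-0.3,0,0.54],[0,0,-0.8,0,0.54],[0,0,-1.2,0,0.54],[0,0,-1.2,0,0.54],[0,0,-1.2,0,0.54]],
])

```text
time: 22.52
tool_pos: [0.635, -0.2362, 0.2888]
ee_rot: [-3.14, -0.0, 1.317]
wrist_force: [0.3, -0.9, -2.6]
width: 0.046
finger_force: 29.9
```

```bash
python3 - <<'E'
from h import *
o=telemetry.get_obs();s=shot('scene','s8');t=shot('top','t8'); print(o['tool_pos'],o['ee_rot'],o['wrist_force'])
i=cv2.imread('pics/t8.png');j=cv2.imread('pics/s8.png')
A=cv2.resize(i[130:230,290:390],None,fx=4,fy=4,interpolation=cv2.INTER_CUBIC)
B=cv2.resize(j[160:260,170:270],None,fx=4,fy=4,interpolation=cv2.INTER_CUBIC)
cv2.imwrite('pics/c7.png',np.hstack([A,B]))
for th in(-.1,0,.1,.2,.3,.4):
    q=[]
    for s_,ox,oy in((t,290,130),(s,170-100,160)):
        for xb,zb,yb in((60,30,23),(60,30,-23),(76,0,17),(76,0,-17)):
            dx,dz=xb+40,zb-12.3; x=dx*np.cos(th)+dz*np.sin(th); z=-dx*np.sin(th)+dz*np.cos(th)
            q.append(np.round((p(s_,[*loc(o['tool_pos'][:2],o['ee_rot'][2],x,yb),o['tool_pos'][2]-.199+z/1000])-[ox,oy])*4+1.5).astype(int).tolist())
    print(th,q)
E
```

```text
[ 0.63495997 -0.23624203  0.28878184] [-3.14027254e+00 -3.21092347e-05  1.31657744e+00] [ 0.29223111 -0.94530302 -2.62211058]
-0.1 [[151, 177], [168, 115], [122, 172], [135, 127], [607, 244], [576, 287], [628, 281], [605, 313]]
0 [[146, 180], [163, 118], [121, 177], [134, 132], [611, 254], [580, 296], [628, 290], [606, 322]]
0.1 [[142, 183], [159, 122], [122, 182], [134, 137], [613, 262], [582, 305], [627, 298], [605, 330]]
0.2 [[140, 187], [157, 126], [124, 187], [136, 143], [615, 271], [584, 313], [626, 306], [603, 337]]
0.3 [[140, 190], [156, 130], [128, 192], [140, 149], [615, 278], [585, 321], [622, 313], [600, 344]]
0.4 [[140, 195], [157, 135], [133, 197], [145, 155], [614, 285], [584, 328], [618, 318], [596, 349]]
```

View pics/c7.png

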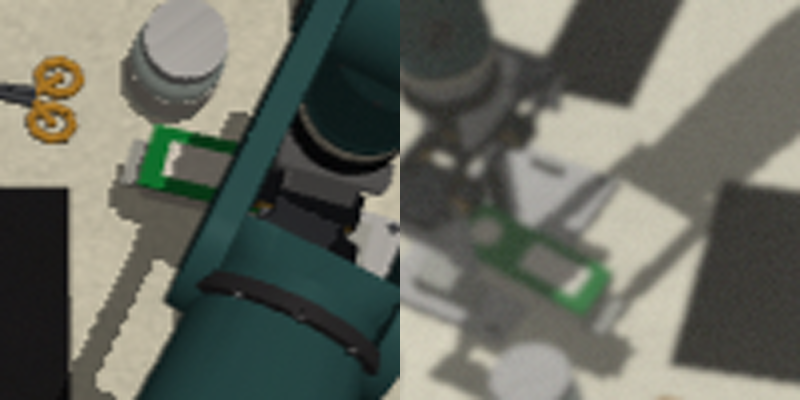

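Top-crop lid corners at (140,187) and (156,126), and scene-crop corners at (610,268) and (582,313), match a tongue-down tilt of about 0.18 rad. Next I'll turn to the carrier's yaw behind the lip.

```bash
python3 - <<'E'
from h import *
go(*loc(CC,CY,-56),.085,CY)
E
```

```text
move [-0.842 -2.648  0.082] turn 9.003 rows 2.2241880267009493 t 22.62 F [ 0.1  0.6 -2.9] w 0.0457 tip [ 0.6349 -0.2361  0.0889] rpy [-3.139 -0.     1.317]
```

Call:
apply_moves([
  [[-0.3,-0.9,0,0,0.54],[-0.6,-1.8,0,1,0.54],[-0.8,-2.4,0,2,0.54],[-0.84,-2.65,0,3,0.54],[-0.84,-2.65,0,4,0.54],[-0.84,-2.65,0,5,0.54],[-0.84,-2.65,0,6,0.54],[-0.84,-2.65,0,7,0.54],[-0.84,-2.65,0,8,0.54],[-0.84,-2.65,0,9,0.54]],
])

```text
time: 23.88
tool_pos: [0.496, -0.2433, 0.2885]
ee_rot: [-3.141, 0.002, -0.26]
wrist_force: [0.7, 0.1, -2.6]
width: 0.0456
finger_force: 29.9
```

Call:
apply_moves([
  [[0,0,0,0,0.54],[0,0,0,0,0.54],[0,0,0,0,0.54]],
])

```text
time: 24.25
tool_pos: [0.4963, -0.2435, 0.2894]
ee_rot: [-3.141, 0.0, -0.253]
wrist_force: [0.6, -0.6, -2.6]
width: 0.0462
finger_force: 29.9
```

```bash
python3 - <<'E'
from h import *
go(*loc(CC,CY,-56),.050,CY)
o=telemetry.get_obs();s=shot('scene','s9');t=shot('top','t9')
fit(o,-40,12.3,[s,t])
# lid left/right edges in carrier frame from both views, at rows near front of lid
for nm,v in(('scene',s),('top',t)):
    h=cv2.cvtColor(v['image'],cv2.COLOR_RGB2HSV); m=cv2.inRange(h,(45,110,30),(80,255,255))
    for xb in(20,40,55):
        dx,dz=xb+40,17.7; th=.18; x=dx*np.cos(th)+dz*np.sin(th); z=o['tool_pos'][2]-.199+(-dx*np.sin(th)+dz*np.cos(th))/1000
        r=[]
        for y in np.arange(-32,32,.5):
            u,vv=np.round(p(v,[*loc(o['tool_pos'][:2],o['ee_rot'][2],x,y),z])).astype(int); r.append(m[vv,u]>0)
        Y=np.arange(-32,32,.5)[np.array(r)]; print(nm,xb,(Y.min(),Y.max()) if len(Y) else None)
E
```

```text
move [-0.003  0.003  0.805] turn 0.011 rows 0.6437081471203423 t 24.25 F [ 0.6 -0.6 -2.6] w 0.0462 tip [ 0.4963 -0.2435  0.0904] rpy [-3.141  0.    -0.253]
-0.1 [2, 383, 12, 764] [367.3 189.4] [383.6 194. ]
-0.05 [2, 396, 12, 739] [367.1 189.4] [383.3 193.9]
0.0 [2, 423, 12, 759] [366.8 189.4] [382.9 194. ]
0.05 [2, 445, 6, 743] [366.4 189.6] [382.5 194.1]
0.1 [1, 439, 3, 720] [366.1 189.8] [382.1 194.3]
0.15 [0, 451, 7, 690] [365.7 190.1] [381.7 194.6]
0.2 [0, 464, 2, 652] [365.3 190.5] [381.2 195. ]
0.25 [0, 473, 2, 652] [364.9 191. ] [380.8 195.5]
0.3 [0, 482, 9, 624] [364.5 191.6] [380.3 196. ]
0.35 [0, 496, 11, 630] [364.1 192.2] [379.8 196.6]
0.4 [0, 501, 15, 592] [363.6 192.9] [379.3 197.3]
0.45 [0, 500, 20, 591] [363.2 193.7] [378.7 198.1]
mask bbox [184 207] [184 208]
mask bbox [363 191] [370 203]
scene 20 None
scene 40 None
scene 55 (np.float64(-12.5), np.float64(18.0))
top 20 (np.float64(19.5), np.float64(23.0))
top 40 (np.float64(13.5), np.float64(24.5))
top 55 (np.float64(10.5), np.float64(24.5))
```

Call:
apply_moves([
  [[0,0,0.3,0,0.54],[0,0,0.55,0,0.54],[0,0,0.7,0,0.54],[0,0,0.8,0,0.54],[0,0,0.8,0,0.54]],
])

```text
time: 24.98
tool_pos: [0.4963, -0.2435, 0.2492]
ee_rot: [-3.141, 0.001, -0.254]
wrist_force: [0.1, -0.1, -2.5]
width: 0.0461
finger_force: 29.9
```

Call:
apply_moves([
  [[0,0,0.04,0,0.54],[0,0,0.08,0,0.54],[0,0,0.08,0,0.54]],
])

```text
time: 25.35
tool_pos: [0.4963, -0.2435, 0.2457]
ee_rot: [3.142, 0.0, -0.254]
wrist_force: [0.3, -0.4, -3.3]
width: 0.0459
finger_force: 29.9
```

Call:
apply_moves([
  [[0,0,0.04,0,0.54],[0,0,0.06,0,0.54],[0,0,0.06,0,0.54]],
])

```text
time: 25.72
tool_pos: [0.4964, -0.2436, 0.2428]
ee_rot: [3.141, -0.0, -0.254]
wrist_force: [0.2, -0.5, -1.0]
width: 0.0459
finger_force: 29.9
```

Call:
apply_moves([
  [[0,0,0.03,0,0.54],[0,0,0.05,0,0.54],[0,0,0.05,0,0.54]],
])

```text
time: 26.1
tool_pos: [0.4964, -0.2437, 0.2407]
ee_rot: [3.141, -0.001, -0.254]
wrist_force: [-1.9, 0.7, 0.9]
width: 0.0462
finger_force: 29.9
```

Call:
apply_moves([
  [[0,0,-0.03,0,0.54],[0.08,0,-0.03,0,0.54],[0.16,0,-0.03,0,0.54],[0.24,0,-0.03,0,0.54],[0.24,0,-0.03,0,0.54]],
])

```text
time: 26.72
tool_pos: [0.5085, -0.2467, 0.2416]
ee_rot: [-3.142, -0.001, -0.254]
wrist_force: [0.5, 0.6, -1.9]
width: 0.0458
finger_force: 29.9
```

Call:
apply_moves([
  [[0.05,0,0,0,0.54],[0.09,0,0,0,0.54],[0.09,0,0,0,0.54]],
])

```text
time: 27.1
tool_pos: [0.5125, -0.2477, 0.2417]
ee_rot: [3.142, -0.0, -0.254]
wrist_force: [-0.2, -0.2, -1.2]
width: 0.0461
finger_force: 29.9
```

Call:
apply_moves([
  [[0,0,-0.05,0,0.54],[0,0,-0.1,0,0.54],[0,0,-0.1,0,0.54]],
])

```text
time: 27.48
tool_pos: [0.5121, -0.2476, 0.2464]
ee_rot: [3.142, 0.001, -0.254]
wrist_force: [-0.2, -0.5, -2.9]
width: 0.0459
finger_force: 30.0
```

Call:
apply_moves([
  [[0,0,-0.05,0,0.54],[0,0,-0.08,0,0.54],[0,0,-0.08,0,0.54]],
])

```text
time: 27.85
tool_pos: [0.5123, -0.2477, 0.2507]
ee_rot: [3.141, 0.0, -0.254]
wrist_force: [0.0, -0.9, -3.6]
width: 0.0458
finger_force: 30.0
```

Call:
apply_moves([
  [[0,0,0.06,0,0.54],[0,0,0.11,0,0.54],[0,0,0.11,0,0.54]],
])

```text
time: 28.22
tool_pos: [0.5125, -0.2478, 0.246]
ee_rot: [3.141, -0.001, -0.254]
wrist_force: [-2.6, 0.4, 1.8]
width: 0.0458
finger_force: 30.0
```

```bash
python3 - <<'E'
from h import *
o=telemetry.get_obs();d=o['tool_pos'][:2]-CC;print('grip carrier',np.round(1000*np.array([d[0]*np.cos(CY)+d[1]*np.sin(CY),-d[0]*np.sin(CY)+d[1]*np.cos(CY)]),1))
go(*loc(CC,CY,-40),.0223,CY)
E
```

```text
grip carrier [-39.1   0.1]
move [-0.019  0.001  0.49 ] turn 0.003 rows 0.3925040725309149 t 28.23 F [-2.6  0.4  1.8] w 0.0458 tip [ 0.5125 -0.2478  0.047 ] rpy [ 3.141e+00 -1.000e-03 -2.540e-01]
```

Call:
apply_moves([
  [[0,0,0.06,0,0.54],[0,0,0.12,0,0.54],[0,0,0.18,0,0.54],[0,0,0.24,0,0.54],[0,0,0.24,0,0.54]],
])

```text
time: 28.85
tool_pos: [0.5123, -0.2478, 0.2326]
ee_rot: [3.141, 0.0, -0.254]
wrist_force: [-2.2, -1.1, 0.3]
width: 0.046
finger_force: 30.0
```

Call:
apply_moves([
  [[0,0,0.06,0,0.54],[0,0,0.12,0,0.54],[0,0,0.12,0,0.54]],
])

```text
time: 29.22
tool_pos: [0.512, -0.2477, 0.2265]
ee_rot: [3.141, 0.002, -0.254]
wrist_force: [-4.4, -0.4, 0.5]
width: 0.0456
finger_force: 30.0
```

Call:
apply_moves([
  [[0,0,0.04,0,0.54],[0,0,0.08,0,0.54],[0,0,0.08,0,0.54]],
])

```text
time: 29.6
tool_pos: [0.5119, -0.2477, 0.2227]
ee_rot: [3.141, 0.002, -0.254]
wrist_force: [-5.5, 0.7, 1.1]
width: 0.0457
finger_force: 30.0
```

Call:
apply_moves([
  [[0,0,0.03,0,0.54],[0,0,0.06,0,0.54],[0,0,0.06,0,0.54]],
])

```text
time: 29.98
tool_pos: [0.5119, -0.2477, 0.2198]
ee_rot: [3.141, 0.002, -0.254]
wrist_force: [-6.2, -0.2, 2.7]
width: 0.0461
finger_force: 30.0
```

Call:
apply_moves([
  [[-0.02,0,0,0,0.54],[-0.02,0,0.04,0,0.54],[-0.02,0,0.04,0,0.54]],
])

```text
time: 30.35
tool_pos: [0.5115, -0.2475, 0.2192]
ee_rot: [3.141, -0.001, -0.254]
wrist_force: [-4.7, 0.1, 4.5]
width: 0.0456
finger_force: 30.0
```

Call:
apply_moves([
  [[-0.01,0,0.03,0,0.54],[-0.01,0,0.05,0,0.54],[-0.01,0,0.05,0,0.54]],
])

```text
time: 30.72
tool_pos: [0.5112, -0.2474, 0.2192]
ee_rot: [3.141, -0.002, -0.254]
wrist_force: [-7.9, 2.3, 14.7]
width: 0.0458
finger_force: 30.0
```

Call:
apply_moves([
  [[0,0,-0.03,0,0.54],[0,0,-0.03,0,0.35],[0,0,-0.03,0,0.35],[0,0,-0.03,0,0.35],[0,0,-0.5,0,0.35],[0,0,-1.2,0,0.35],[0,0,-1.2,0,1],[0,0,-1.2,0,1],[0,0,-1.2,0,1],[0,0,-1.2,0,1]],
])

```text
time: 31.98
tool_pos: [0.5106, -0.2471, 0.2743]
ee_rot: [-3.141, 0.002, -0.254]
wrist_force: [0.3, 0.3, 0.2]
width: 0.0245
finger_force: 0.0
```

Call:
apply_moves([
  [[0,0,0,0,1],[0,0,0.3,0,1],[0,0,0.55,0,1],[0,0,0.65,0,1],[0,0,0.65,0,1]],
])

```text
time: 32.6
tool_pos: [0.5107, -0.2472, 0.2422]
ee_rot: [-3.141, 0.002, -0.254]
wrist_force: [0.0, 0.4, 1.1]
width: 0.0004
finger_force: 0.0
```

Call:
apply_moves([
  [[0,0,0.06,0,1],[0,0,0.12,0,1],[0,0,0.15,0,1],[0,0,0.15,0,1]],
])

```text
time: 33.1
tool_pos: [0.5111, -0.2474, 0.2394]
ee_rot: [3.141, -0.002, -0.254]
wrist_force: [-4.5, 3.0, 13.0]
width: 0.0004
finger_force: 6.4
```

The lid at the dot stands at 40 mm (floor 10 + body 30), so it is flat and home. I'll withdraw and verify with the cameras.

Call:
apply_moves([
  [[0,0,-0.5,0,1],[0,0,-1.5,0,1],[0,0,-2.7,0,1],[-1.5,2.0,-3.2,0,1],[-2.5,4.0,-3.2,0,1],[-2.5,5.0,-3.2,0,1],[-2.5,5.0,-3.2,0,1],[-2.5,5.0,-3.2,0,1],[-2.5,5.0,-3.2,0,1]],
])

```text
time: 34.22
tool_pos: [0.3255, -0.4595, 0.3958]
ee_rot: [3.141, -0.0, -0.258]
wrist_force: [0.2, 0.5, -0.4]
width: 0.0007
finger_force: 0.0
```

```bash
python3 - <<'E'
from h import *
t=shot('top','t10');s=shot('scene','s10')
o=telemetry.get_obs();print(o['tool_pos'],o['time'])
def corners(m,u):return
for v in(t,s):
    h=cv2.cvtColor(v['image'],cv2.COLOR_RGB2HSV); m=cv2.inRange(h,(45,110,30),(80,255,255))
    u0,v0=p(v,[*CC,.04]); B=np.zeros_like(m); cv2.circle(B,(int(u0),int(v0)),45,255,-1); m&=B
    n,l,st,c=cv2.connectedComponentsWithStats(m); k=1+np.argmax(st[1:,4])
    q=np.argwhere(l==k)[:,::-1]; W=[]
    for x in q:
        d=w(v,*x,.040)[:2]-CC; W.append([d[0]*np.cos(CY)+d[1]*np.sin(CY),-d[0]*np.sin(CY)+d[1]*np.cos(CY)])
    print('in carrier frame, lid at z=40:',rect(W),st[k])
i0=load('t0')['image'].astype(int);i1=t['image'].astype(int)
d=(np.abs(i0-i1).sum(2)>60).astype(np.uint8); n,l,st,c=cv2.connectedComponentsWithStats(d)
print([st[k].tolist() for k in range(1,n) if st[k,4]>25])
E
```

```text
[ 0.32717606 -0.45763982  0.39572695] 34.325
in carrier frame, lid at z=40: (array([1.5, 2.2]), array([ 46.9, 120.2]), 89.85) [353 190  25  43 422]
in carrier frame, lid at z=40: (array([-17.1,  -1.4]), array([25.7,  8.8]), 84.39) [195 204   8   5  14]
[[188, 188, 21, 49, 733], [350, 189, 28, 45, 722], [534, 254, 18, 12, 82], [250, 261, 310, 159, 27077], [235, 325, 22, 9, 64], [201, 334, 67, 86, 2469], [283, 406, 20, 14, 109]]
```

```bash
python3 - <<'E'
from h import *
go(*loc(CC,CY,45),.06,CY)
E
```

```text
move [ 4.211 -4.991  2.735] turn 0.001 rows 5.6642388085894755 t 34.33 F [ 0.   0.8 -0.5] w 0.0009 tip [ 0.3272 -0.4576  0.1967] rpy [-3.141 -0.    -0.254]
```

Call:
apply_moves([
  [[4.2,-5.0,0,0,1],[4.2,-5.0,0,0,1],[4.2,-5.0,0,0,1],[4.2,-5.0,0,0,1],[4.2,-5.0,0,0,1],[4.2,-5.0,0,0,1],[4.2,-5.0,1.5,0,1],[4.2,-5.0,2.5,0,1],[4.2,-5.0,2.7,0,1],[4.2,-5.0,2.7,0,1]],
])

```text
time: 35.58
tool_pos: [0.5933, -0.2686, 0.2617]
ee_rot: [3.141, -0.001, -0.254]
wrist_force: [-0.8, -0.1, 0.3]
width: 0.0011
finger_force: 0.0
```

Call:
apply_moves([
  [[0,0,0.15,0,1],[0,0,0.28,0,1],[0,0,0.28,0,1]],
])

```text
time: 35.95
tool_pos: [0.5931, -0.2688, 0.2471]
ee_rot: [3.141, -0.0, -0.254]
wrist_force: [1.2, 0.3, 0.5]
width: 0.0007
finger_force: 0.0
```

Call:
apply_moves([
  [[0,0,0.06,0,1],[0,0,0.11,0,1],[0,0,0.11,0,1]],
])

```text
time: 36.33
tool_pos: [0.5931, -0.2686, 0.2408]
ee_rot: [-3.142, 0.001, -0.254]
wrist_force: [-0.5, 0.7, -0.4]
width: 0.0005
finger_force: 0.0
```

Call:
apply_moves([
  [[0,0,0.04,0,1],[0,0,0.05,0,1],[0,0,0.05,0,1]],
])

```text
time: 36.7
tool_pos: [0.5932, -0.2687, 0.2395]
ee_rot: [3.141, -0.001, -0.254]
wrist_force: [-1.1, 0.5, 3.8]
width: 0.0
finger_force: 2.2
```

The front of the lid also stands at 40 mm, so it is fully flat. I'll withdraw and hand in.

Call:
apply_moves([
  [[0,0,-0.5,0,1],[0,0,-1.5,0,1],[0,0,-2.7,0,1],[-1.5,2.0,-3.2,0,1],[-2.5,3.0,-3.2,0,1],[-4.0,4.0,-3.2,0,1],[-4.0,4.0,-3.2,0,1],[-4.0,4.0,-3.2,0,1]],
])

```text
time: 37.7
tool_pos: [0.3468, -0.413, 0.3985]
ee_rot: [3.141, 0.0, -0.256]
wrist_force: [0.1, -0.1, 0.6]
width: 0.0006
finger_force: 0.0
```

```bash
python3 - <<'E'
from h import *
t=shot('top','t11'); m=t['image'][185:240,345:385].astype(int); n=load('t10')['image'][185:240,345:385].astype(int)
print('changed px',(np.abs(m-n).sum(2)>60).sum())
print(ticket.close_job())
E
```

```text
changed px 0
the job is handed in; nothing more can be done
None
```

The green cassette lies flat in the carrier with its tongue under the lip, after being tipped, lifted out, laid on the mat and retaken by its dotted end (fingertip checks put both ends of its lid at seated height); the blue cassette is untouched in its well, and the job was handed in at about 38 s.

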